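# Change over the tag-burning jig and post the finished tags

## Robot

A 7-joint arm with a two-finger parallel gripper is mounted at the origin on a cart in front of the work surface, level with it; the furniture and walls round the work are solid. World frame = base frame: x ahead of the robot, y to its left, z up, the work surface at z = 0. Lengths are in m, angles in rad, forces in N, time in s.
With the tool pointing down it reaches from about 0.4 to 0.875 m from the base axis. Payload 4.4 kg.
Tool frame: the origin (TCP) lies at the very end of the fingers, on their centre line; the grasp point (between the pads) lies 19 mm behind it; z points along the fingers, y is the line along which they close (so a half turn about z gives the same grasp; the last joint's range is limited). The gripper opens to 85 mm and grips with 20 to 120 N. Pads are 22 mm wide; open, the fingers measure 114 mm over their backs; the gripper's body (76 mm by 85 mm) begins 54 mm behind the grasp point. The pads swing forward as they close: fully open they stand 13 mm farther back than shut.
Start: joints at [-1.332, 0.628, 0.038, 1.517, -0.027, 0.996, -0.02], TCP at [0.195, 0.62, 0.231] pointing down, gripper open.
Joint ranges: [-3.06, 3.06], [-0.37, 2.12], [-1.25, 1.32], [0.18, 2.47], [-1.1, 4.24], [0.23, 1.98], [-2.94, 2.94]. Speed limits (rad/s): [2.57, 2.57, 3.14, 3.14, 3.14, 3.14, 3.14].

## Interface

Orientations are given as a 3x3 rotation matrix whose columns are the frame's x, y, z axes.
In Python, from rig import get_state, capture, close_job gives the robot as it stands. The module is installed in compiled form; this text tells all that it offers.
- The arm moves only by the shell command python3 -m creep 'ROWS' [FORCE]. ROWS is rows parted by semicolons, their numbers by spaces, 1 to 5 of them, each of 5 numbers: the finger opening in m, then dx, dy, dz in m, then a turn about the tool's z in rad; each row shifts and turns the commanded pose from where the row before left it, along the tool's axes as they then stand; what a row does not reach is not made up. A row lasts 1/12 s, in which the tool goes at most 0.0417 m and 0.125 rad, less where a joint would pass 70% of its speed; a pose out of reach is approached as far as the arm can. The fingers move at their own pace and stop on an object; FORCE is the grip in N (left out, the last holds). Time passes only in rows, so rows that do not move let the fingers close. It prints the time, the measured TCP pose, the force, the opening and the grip force at its end.
- get_state(): the state, without advancing time (a new reading comes with each control period).
- capture(name): name is "scene" or "top"; returns a dict with "color" (480x640x3 uint8, blue, green, red), "depth" (480x640 float32, m along the optical axis (not along the pixel's ray), 0 where there is no reading), "camera_matrix" (3x3 intrinsics, pixels), "R" (3x3) and "t" (3): a world point X has camera coordinates R X + t. Camera axes: x right, y down, z forward; pixel columns grow to the right and rows downward; lengths in m; the calibration is good to about 2 mm. A picture is of the moment at which its call begins.
- close_job(): hands the job in; it is judged then, once.
The state is a dict: "t": time; "joint_pos": joint angles; "joint_vel": joint speeds; "effort": joint torques, N m; "position": TCP position; "tool_rot": TCP orientation; "ft_force": force on the tool from outside, world axes, zero at the start; "ft_torque": the same for the moment, N m; "width": finger opening in m; "grasp_force": force on a finger pad.
Only numpy, scipy, OpenCV 4.12 (cv2) and the standard library are available. Lean on these libraries where they do the work, as an engineer would, in place of code of your own. Each camera call takes 0.05 s, during which the arm holds its last target. There are 200 camera calls.

## Task

Change the jig over to the next wooden tag: swing the clamp lever fully open, take out the finished tag, lay the blank tag flat in the nest between its corner stops and swing the lever fully shut over it. Push every finished (burned) tag, the one from the jig and all those lying on the table, through the sprung orange flap of the posting box so that it drops inside and the flap swings shut. Leave the sanding block and the round tin where they are.

Things in the scene. Friction and masses are not known exactly. Their poses are not given: they have to be found in the camera images.
- post_box: posting box, fixed. Origin on the table under the middle of its front wall; x points into the box, z up. Chamber x 0 to 220 mm, y -62 to 62 mm, 170 mm high with a clear roof: the flap is the only way in. Inside: x 10 to 216, y -58 to 58 mm, floor at z 8 mm; behind the sill a slippery steel chute falls at 33 degrees to x 60, so a tag pushed past its balance point tips and slides in
- ledge (a point): middle of the flat aluminium top of the solid loading ledge (box x -110 to 0, y -62 to 62 mm), 55 mm in front of the front wall, 120 mm above the table; axes as the box. A pusher coming down from above can go forward only as far as the front wall
- sill (a point): middle of the opening's sill, in the plane of the front wall (box x 0), 120 mm above the table, level with the ledge; axes as the box. The opening is 90 mm wide (y -45 to 45) and 44 mm high (z 120 to 164); the sill ends and the chute begins 10 mm behind this point
- flap (a joint): orange flap, 86 x 40 mm, hinged along the top of the opening 8 mm behind the front of the wall; 0 = hanging shut, grows to 1.45 rad as it swings inward; a weak spring shuts it (about 0.1 N at its lower edge opens it)
- jig: blue burning jig, fixed, base 152 x 100 x 16 mm. Origin on the table under the middle of the nest; x along the nest's length, z up
- nest (a point): middle of the nest's floor, 16 mm above the table. A tag lies in it flat, its length along the jig's x, either way round, between four L-shaped corner stops 8 mm high that leave 3 mm play on each side; between the corner stops the long sides are free over 62 mm (x -31 to 31 mm) for fingers
- lever (a joint): clamp lever, a dark steel bar 18 mm wide and 8 mm thick, turning level about a vertical pivot 66 mm along the jig's +x from the nest's middle; 0 = shut, pointing along the jig's -x over the tag (2 mm above it, so that the tag cannot be lifted), grows to 1.75 rad as the free end swings towards the jig's +y (clockwise from above); stays where it is left, about 1 N at the knob moves it
- lever_knob (a point): middle of the lever's upright red knob, 18 mm diameter, 30 mm high (z 40 to 70 mm above the table), 85 mm from the pivot
- lever_pivot (a point): the lever's pivot, 66 mm along the jig's +x from the nest, 32 mm above the table
- tag_jig: the finished tag that lies in the jig's nest under the shut lever at the start: beech, 72 x 36 x 14 mm, with a dark burned frame and hat mark on top; origin at the middle of its underside, x along its length, z up
- tag_a: one of the finished tags: beech, 72 x 36 x 14 mm, with a dark burned frame and hat mark on top; lies flat on the table at the start; may be absent (then its pose is None); origin at the middle of its underside, x along its length, z up
- tag_b: one of the finished tags: beech, 72 x 36 x 14 mm, with a dark burned frame and hat mark on top; lies flat on the table at the start; may be absent (then its pose is None); origin at the middle of its underside, x along its length, z up
- tag_c: one of the finished tags: beech, 72 x 36 x 14 mm, with a dark burned frame and hat mark on top; lies flat on the table at the start; may be absent (then its pose is None); origin at the middle of its underside, x along its length, z up
- tag_d: one of the finished tags: beech, 72 x 36 x 14 mm, with a dark burned frame and hat mark on top; lies flat on the table at the start; may be absent (then its pose is None); origin at the middle of its underside, x along its length, z up
- blank: the blank tag: plain beech without burned marks, 72 x 36 x 14 mm, lying flat on the table at the start; origin at the middle of its underside, x along its length, z up
- sanding_block: bystander: cork sanding block, 45 x 70 x 25 mm; origin under its middle
- gold_compact: bystander: round gold tin, 69 mm diameter, 18 mm high; origin under its middle
There are look-alikes about, which are no part of the job. What is shaped like the tag_b but blue, green or red is not meant.

How it is judged:
By the outcome, as a careful person would: the job done as asked, in the order asked, and still so for the second after the job is handed in, with the robot touching nothing.
Of tag_a, tag_b, tag_c, tag_d only 2 to 3 are there at a start; the rules pass over those that are not, and their reading is None.
At some moment in a run one of tag_a, tag_b, tag_c, tag_d may be knocked a few centimetres aside while the robot is not near it.
Once in a run the grip may slacken for a moment while it holds something.
It also fails if it takes over 210 s, if anything falls off the work surface, if the arm or the gripper's body presses on something with over 40 N, if the wrist force passes 120 N, or if a joint passes its speed limit or range.

## Working session

There is one attempt and no reset: what is moved stays moved. The work goes in short steps, Python scripts to look and compute and a shell command to move; the robot and the scene stay as the last step left them, time stands still between calls to the robot, and variables do not carry over. Pictures are saved under pics/ and viewed, at most 14 in all, crops included, and the job is handed in when it is done.

```bash
mkdir -p pics; ls
python3 - <<'E'
from rig import *
import cv2,numpy as np
s=get_state();print(s['t'],s['position'],s['tool_rot'].round(3) if hasattr(s['tool_rot'],'round') else s['tool_rot'],s['width'])
for n in("scene","top"):
    c=capture(n);cv2.imwrite(f"pics/{n}0.png",c["color"]);np.savez(f"{n}0.npz",**c);print(n,np.array(c["camera_matrix"]).round(1).tolist(),np.array(c["R"]).round(3).tolist(),np.array(c["t"]).round(3))
E
```

```text
pics
0.0 [0.19479434 0.61946379 0.23038779] [[-0.954  0.3   -0.001]
 [ 0.3    0.954 -0.002]
 [ 0.    -0.002 -1.   ]] 0.08572865376462567
scene [[457.7, 0.0, 324.4], [0.0, 457.7, 233.0], [0.0, 0.0, 1.0]] [[0.678, -0.735, -0.009], [-0.438, -0.395, -0.808], [0.59, 0.552, -0.59]] [-0.368  0.316  0.894]
top [[434.3, 0.0, 320.6], [0.0, 434.3, 240.7], [0.0, 0.0, 1.0]] [[0.021, -1.0, 0.002], [-0.997, -0.021, -0.073], [0.074, -0.001, -0.997]] [-0.02   0.534  1.196]
```

View pics/scene0.png

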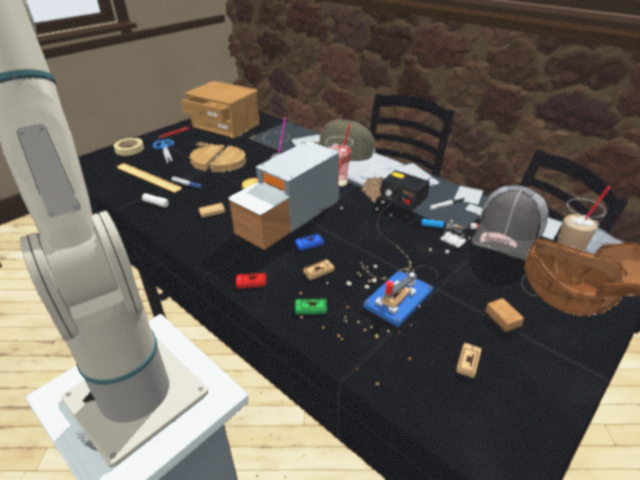

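View pics/top0.png

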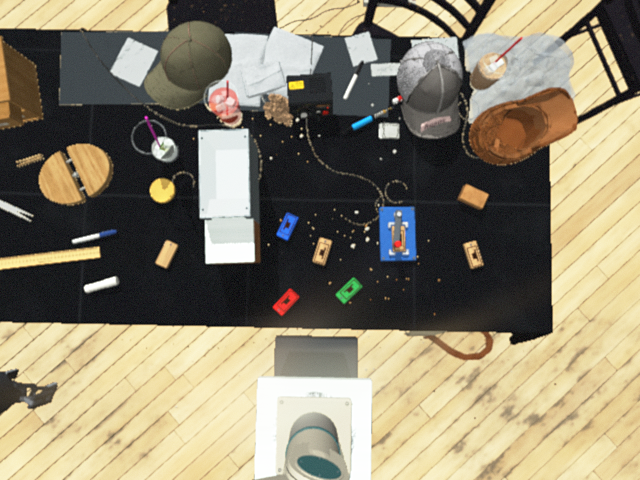

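The scene shows burned tags at top-view pixels (322,251) and (473,255). A plain tag, the likely blank, is at (167,254), and the jig with its tag and red knob is at (398,235). The box is at (228,200) with its ledge at (230,240), the cork block at (473,197) and the gold tin at (163,190). Look-alikes are blue (287,226), green (348,290) and red (286,301). I'll check these in a close crop.

```bash
cat > h.py <<'E'
import numpy as np,cv2
from rig import *
def world(c,u,v,d=None,z=None):
    K=c["camera_matrix"];R=c["R"];t=c["t"]
    r=np.array([(u-K[0,2])/K[0,0],(v-K[1,2])/K[1,1],1.])
    if z is not None:
        o=-R.T@t;q=R.T@r;return o+q*(z-o[2])/q[2]
    return R.T@(r*d-t)
def cloud(c):
    K=c["camera_matrix"];h,w=c["depth"].shape;u,v=np.meshgrid(np.arange(w),np.arange(h))
    d=c["depth"];P=np.stack([(u-K[0,2])/K[0,0]*d,(v-K[1,2])/K[1,1]*d,d],-1)
    P=(P-c["t"])@c["R"];P[d==0]=np.nan;return P
def proj(c,X):
    p=c["camera_matrix"]@(c["R"]@np.array(X)+c["t"]);return p[:2]/p[2]
E
python3 - <<'E'
from h import *
T=dict(np.load("top0.npz"));S=dict(np.load("scene0.npz"))
def crop(c,u,v,r=22,n=260): return cv2.resize(c["color"][v-r:v+r,u-r:u+r],(n,n),interpolation=cv2.INTER_CUBIC)
a=np.hstack([crop(T,*p) for p in((322,251),(473,255),(167,254))])
b=np.hstack([crop(S,319,269),crop(S,469,360),crop(S,211,210)]) 
cv2.imwrite("pics/crop1.png",np.vstack([a,b]))
hsv=cv2.cvtColor(T["color"],cv2.COLOR_BGR2HSV);P=cloud(T);PS=cloud(S);hs=cv2.cvtColor(S["color"],cv2.COLOR_BGR2HSV)
for n,(u,v),r in(("A",(322,251),20),("B",(473,255),20),("blank",(167,254),20),("block",(473,197),20),("tin",(163,190),18)):
    m=np.zeros(hsv.shape[:2],np.uint8);s=np.s_[v-r:v+r,u-r:u+r]
    m[s]=(hsv[s][...,2]>70)*255
    k,l,st,_=cv2.connectedComponentsWithStats(m);i=1+np.argmax(st[1:,4]);ys,xs=np.where(l==i)
    z=np.nanmedian(P[ys,xs,2]);W=np.array([world(T,x,y,z=z)[:2] for x,y in zip(xs,ys)])
    (c,sz,an)=cv2.minAreaRect((W*1000).astype(np.float32));bx=cv2.boxPoints((c,sz,an))
    e=[bx[1]-bx[0],bx[2]-bx[1]];e=max(e,key=np.linalg.norm)
    print(n,np.round(c,1),np.round(sz,1),"z",round(z*1000,1),"yaw",round(float(np.arctan2(e[1],e[0]))%np.pi,3),"scene px",proj(S,[c[0]/1000,c[1]/1000,z]).round())
    # scene view estimate: top points near
    Q=PS.reshape(-1,3);k=(np.hypot(Q[:,0]-c[0]/1000,Q[:,1]-c[1]/1000)<.05)&(Q[:,2]>.006);q=Q[k]
    if len(q):
        zt=np.percentile(q[:,2],85);print("   scene: topz",round(zt*1000,1),"mean",(q[q[:,2]>zt-.004].mean(0)*1000).round(1))
# knob
for nm,C,H,PP in(("top",T,hsv,P),("scn",S,hs,PS)):
    m=((H[...,0]<8)|(H[...,0]>172))&(H[...,1]>150)&(H[...,2]>90)
    k,l,st,ce=cv2.connectedComponentsWithStats(m.astype(np.uint8))
    for i in range(1,k):
        if st[i,4]>12: q=PP[l==i];print(nm,"red",ce[i].round(),st[i,4],(np.nanmedian(q,0)*1000).round(1),"zmax",round(np.nanpercentile(q[:,2],90)*1000,1))
    m=(H[...,0]>100)&(H[...,0]<125)&(H[...,1]>150)&(H[...,2]>70)
    k,l,st,ce=cv2.connectedComponentsWithStats(m.astype(np.uint8))
    for i in range(1,k):
        if st[i,4]>300:
            ys,xs=np.where(l==i);W=np.array([world(C,x,y,z=.016)[:2]*1000 for x,y in zip(xs,ys)],np.float32)
            r=cv2.minAreaRect(W);print(nm,"blue",ce[i].round(),r,np.nanmedian(PP[l==i][:,2]),(cv2.boxPoints(r)).round(1).tolist())
# box: ledge and roof from cloud in top
for lo,hi in((.112,.128),(.16,.19)):
    m=(P[...,2]>lo)&(P[...,2]<hi);m[:,:185]=0;m[:,275:]=0;m[:110]=0;m[275:]=0
    k,l,st,_=cv2.connectedComponentsWithStats(m.astype(np.uint8));i=1+np.argmax(st[1:,4]);q=P[l==i];r=cv2.minAreaRect((q[:,:2]*1000).astype(np.float32));print("box",lo,r,np.median(q[:,2]),cv2.boxPoints(r).round(1).tolist())
E
```

```text
A [506.9 -12.3] [40.  76.5] z 12.7 yaw 2.842 scene px [318. 267.]
   scene: topz 14.5 mean [503.9 -14.8  13.1]
B [ 506.1 -437.7] [76.7 41.6] z 12.3 yaw 0.301 scene px [468. 358.]
   scene: topz 15.0 mean [ 503.2 -440.3   13.6]
blank [489.2 423.7] [40.5 76.9] z 13.3 yaw 2.722 scene px [211. 208.]
   scene: topz 14.3 mean [487.1 422.2  13. ]
block [ 668.2 -434.3] [77.4 54.3] z 24.0 yaw 1.151 scene px [503. 311.]
   scene: topz 26.3 mean [ 666.7 -439.1   25.3]
tin [681.2 440.7] [74.7 98.5] z 16.5 yaw 2.922 scene px [256. 182.]
   scene: topz 18.1 mean [664.7 452.2  16.8]
top red [510.  48.] 27 [1023.7 -479.2  167.6] zmax 206.3
top red [325. 112.] 16 [898.9 -13.5  31.8] zmax 37.6
top red [230. 119.] 33 [853.1 243.9  81.6] zmax 91.0
top red [397. 244.] 42 [ 525.9 -215.2   67.7] zmax 71.6
top red [286. 302.] 371 [361.4  85.   12.8] zmax 16.3
top blue [396. 233.] ((559.9249267578125, -223.44894409179688), (155.85975646972656, 104.10444641113281), 2.0941171646118164) 0.015026895338636319 [[480.1000061035156, -174.3000030517578], [483.8999938964844, -278.29998779296875], [639.7000122070312, -
[... 1065 characters left out ...]
656738281), 2.41969895362854) 0.014788732634350224 [[470.1000061035156, -176.39999389648438], [474.6000061035156, -283.3999938964844], [638.0, -276.5], [633.5, -169.5]]
box 0.112 ((525.8402099609375, 226.25521850585938), (116.03157043457031, 125.15567779541016), 3.423781156539917) 0.11974689070414601 [[464.20001220703125, 285.29998779296875], [471.70001220703125, 160.3000030517578], [587.5, 167.3000030517578], [580.0, 292.20001220703125]]
box 0.16 ((687.634521484375, 235.15182495117188), (220.65635681152344, 125.21784210205078), 2.9287185668945312) 0.16972714932548402 [[574.2999877929688, 292.0], [580.5999755859375, 167.0], [801.0, 178.3000030517578], [794.5999755859375, 303.29998779296875]]
```

View pics/crop1.png

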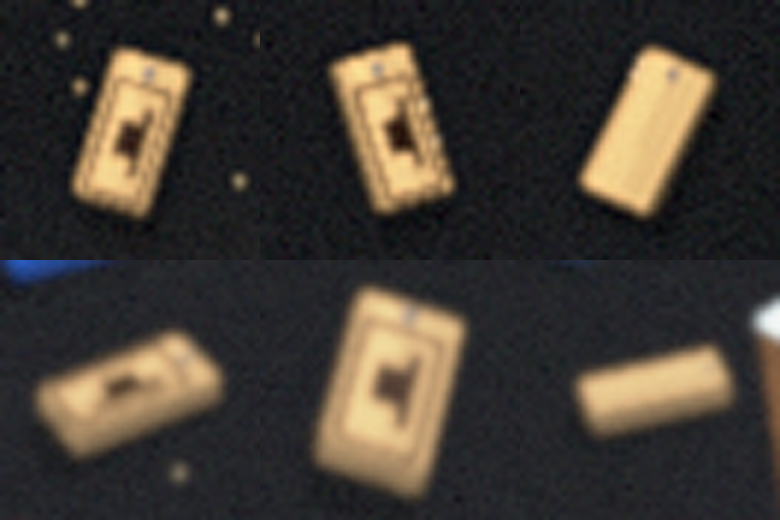

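The crop confirms that A and B carry the burned frame and hat, and the third tag is plain, so it's the blank. Next I'll measure the jig, knob and nest closely.

```bash
cat > go.py <<'E'
# usage: go.py x y z yaw(y_tool line)  -> deltas in tool axes (mm) before turning, turn
import sys
from h import *
s=get_state();R=np.array(s["tool_rot"]);p=np.array(s["position"])
def rel(x,y,z,yaw=None,full=False):
    d=R.T@(np.array([x,y,z])-p);t=None
    if yaw is not None:
        cur=np.arctan2(R[1,1],R[0,1]);t=cur-yaw   # +turn about tool z (down) lowers yaw
        m=2*np.pi if full else np.pi
        t=(t+m/2)%m-m/2
    return d,t
if __name__=="__main__":
    a=list(map(float,sys.argv[1:5]));d,t=rel(*a,full=len(sys.argv)>5)
    print("pos",p.round(4),"d(mm)",(d*1000).round(1),"rows",round(np.linalg.norm(d)/.0417,1),"turn",round(t,3),"rows",round(abs(t)/.125,1),"j7",round(s["joint_pos"][6],2),"t",round(s["t"],1))
E
python3 - <<'E'
from h import *
T=dict(np.load("top0.npz"));S=dict(np.load("scene0.npz"))
a=cv2.resize(T["color"][200:268,362:430],(544,544),interpolation=cv2.INTER_CUBIC)
b=cv2.resize(S["color"][262:330,364:432],(544,544),interpolation=cv2.INTER_CUBIC)[:, :256+0] if 0 else cv2.resize(S["color"][262:330,364:432],(256,256),interpolation=cv2.INTER_CUBIC)
im=np.zeros((544,800,3),np.uint8);im[:,:544]=a;im[:256,544:]=b;cv2.imwrite("pics/jig.png",im)
for n,C in(("top",T),("scn",S)):
    P=cloud(C);m=(abs(P[...,0]-.525)<.025)&(abs(P[...,1]+.218)<.025)&(P[...,2]>.063)&(P[...,2]<.08)
    print(n,m.sum(),(np.nanmean(P[m],0)*1000).round(1),np.ptp(P[m],0).round(3))
    for lo,hi in((.033,.042),(.026,.032)):
        m=(abs(P[...,0]-.56)<.08)&(abs(P[...,1]+.22)<.05)&(P[...,2]>lo)&(P[...,2]<hi);q=P[m][:,:2]*1000;print(lo,m.sum(),cv2.minAreaRect(q.astype(np.float32)))
E
python3 go.py .526 -.218 .12 1.607 full
```

```text
top 32 [ 527.2 -215.3   68.8] [0.014 0.014 0.011]
0.033 179 ((566.5994262695312, -219.6861572265625), (111.27445983886719, 30.941646575927734), 5.762149810791016)
0.026 157 ((558.4287719726562, -226.5523223876953), (108.62618255615234, 41.954139709472656), 2.2971513271331787)
scn 43 [ 524.9 -218.9   68. ] [0.015 0.016 0.008]
0.033 204 ((568.13818359375, -220.78843688964844), (105.1694107055664, 30.507896423339844), 4.988471508026123)
0.026 225 ((560.938232421875, -231.67848205566406), (34.11741256713867, 110.08300018310547), 84.95732116699219)
pos [0.1948 0.6195 0.2305] d(mm) [-567.2 -699.4  111.6] rows 21.8 turn -0.341 rows 2.7 j7 -0.02 t 0.1
```

View pics/jig.png

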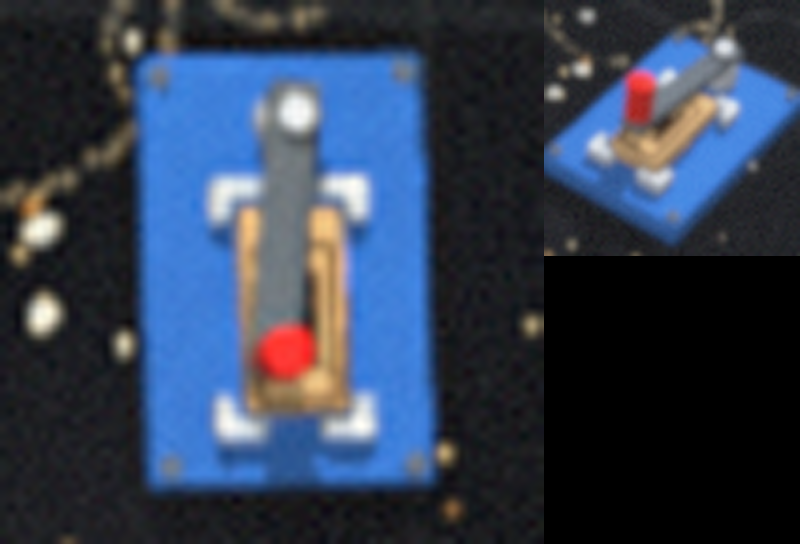

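The lever is shut over the burned tag in the jig. The knob is at about (397.7,243.7), the pivot screw at (399,214), and the corner stops are centred near (398.6,238.5).

```bash
python3 - <<'E'
from h import *
T=dict(np.load("top0.npz"))
for n,u,v,z in(("tag",398.4,238.2,.03),("stops",398,238,.024),("pivot",398.6,213.5,.04),("knob",397.2,243.2,.07)): print(n,world(T,u,v,z=z).round(4))
E
python3 -m creep '0.05 -.0363 -.0166 -.003 0;0.05 -.0363 -.0166 -.003 0;0.05 -.0363 -.0166 -.003 0;0.05 -.0363 -.0166 -.003 0;0.05 -.0363 -.0166 -.003 0' 30
python3 -m creep '0.05 -.0363 -.0166 -.003 0;0.05 -.0363 -.0166 -.003 0;0.05 -.0363 -.0166 -.003 0;0.05 -.0363 -.0166 -.003 0;0.05 -.0363 -.0166 -.003 0'
python3 -m creep '0.05 -.0363 -.0166 0 0;0.05 -.0363 -.0166 0 0;0.05 0 0 0 0'
python3 go.py .526 -.218 .25 1.607 full
```

```text
tag [ 0.5448 -0.2246  0.03  ]
stops [ 0.5458 -0.2246  0.024 ]
pivot [ 0.6125 -0.2228  0.04  ]
knob [ 0.5279 -0.2143  0.07  ]
t: 0.52
position: [0.3442, 0.4848, 0.246]
tool_rot: [[-0.954, 0.3, -0.0], [0.3, 0.954, -0.001], [0.0, -0.001, -1.0]]
ft_force: [0.6, 0.2, 0.6]
width: 0.0498
grasp_force: 0.0
t: 0.93
position: [0.4924, 0.351, 0.2611]
tool_rot: [[-0.954, 0.3, -0.001], [0.3, 0.954, -0.0], [0.001, -0.001, -1.0]]
ft_force: [0.4, 1.4, -0.7]
width: 0.0501
grasp_force: 0.0
t: 1.18
position: [0.5581, 0.2892, 0.261]
tool_rot: [[-0.95, 0.312, 0.005], [0.312, 0.95, -0.007], [-0.007, -0.005, -1.0]]
ft_force: [1.6, -1.6, 0.5]
width: 0.05
grasp_force: 0.0
pos [0.5581 0.2892 0.261 ] d(mm) [-127.9 -491.8   14.1] rows 12.2 turn -0.354 rows 2.8 j7 0.76 t 1.2
```

```bash
python3 -m creep '0.05 -.0098 -.0378 .001 0;0.05 -.0098 -.0378 .001 0;0.05 -.0098 -.0378 .001 0;0.05 -.0098 -.0378 .001 0;0.05 -.0098 -.0378 .001 0' >/dev/null
python3 -m creep '0.05 -.0098 -.0378 .001 0;0.05 -.0098 -.0378 .001 0;0.05 -.0098 -.0378 .001 0;0.05 -.0098 -.0378 .001 0;0.05 -.0098 -.0378 .001 0' >/dev/null
python3 -m creep '0.05 -.0098 -.0378 .001 0;0.05 -.0098 -.0378 .001 0;0.05 -.0098 -.0378 .001 0;0.05 0 0 0 -.12;0.05 0 0 0 -.12'>/dev/null
python3 -m creep '0.05 0 0 0 -.08;0.05 0 0 0.03 0;0.05 0 0 .03 0;0.05 0 0 .03 0;0.05 0 0 0 0'>/dev/null
python3 go.py .5262 -.2167 .1 1.57 full
```

```text
pos [ 0.5207 -0.2059  0.1531] d(mm) [ -5.9 -11.   53. ] rows 1.3 turn 0.016 rows 0.1 j7 1.92 t 2.9
```

```bash
python3 -m creep '0.05 -.0059 -.011 0 0;0.05 0 0 .04 0;0.05 0 0 0 0' 20 >/dev/null
python3 - <<'E'
from h import *
c=capture("scene");t=capture("top")
im=np.hstack([cv2.resize(c["color"][230:350,340:460],(400,400),interpolation=3),cv2.resize(t["color"][180:300,340:460],(400,400),interpolation=3)])
cv2.imwrite("pics/k1.png",im)
E
python3 go.py .5262 -.2167 .047 1.57 full
```

```text
pos [ 0.5304 -0.2182  0.1185] d(mm) [ 4.   1.5 71.5] rows 1.7 turn 0.016 rows 0.1 j7 1.93 t 3.2
```

View pics/k1.png

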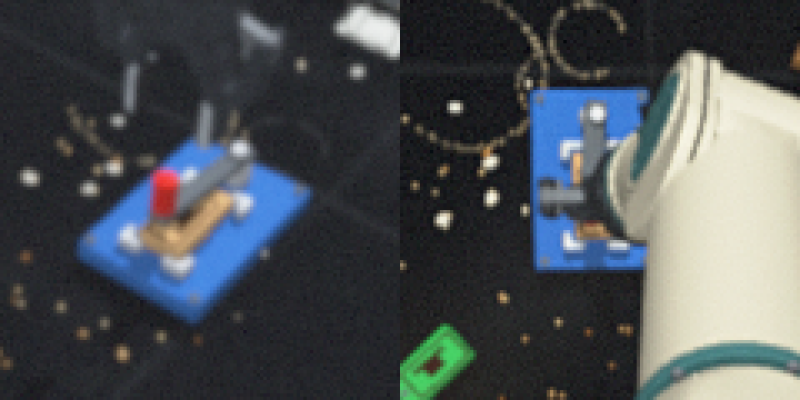

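The fingers straddle the knob line, seen in the left view at (130,90) and (205,120), so I'll lower them.

```bash
python3 -m creep '0.05 0.003 0.0015 .025 0;0.05 0 0 .015 0;0.05 0 0 0 0' >/dev/null
python3 go.py .5262 -.2167 .047 1.57 full
python3 -m creep '0.05 0 0 .02 0;0.05 0 0 0.01 0;0.05 0 0 0 0'
python3 go.py .5262 -.2167 .047 1.57 full
```

```text
pos [ 0.5273 -0.2165  0.0784] d(mm) [ 1.1 -0.2 31.4] rows 0.8 turn 0.016 rows 0.1 j7 1.93 t 3.5
t: 3.7
position: [0.5277, -0.2168, 0.0484]
tool_rot: [[-1.0, -0.015, -0.001], [-0.015, 1.0, 0.0], [0.001, 0.0, -1.0]]
ft_force: [0.2, 0.9, 0.3]
width: 0.0506
grasp_force: 0.0
pos [ 0.5277 -0.2168  0.0484] d(mm) [1.5 0.2 1.4] rows 0.0 turn 0.016 rows 0.1 j7 1.93 t 3.7
```

```bash
python3 -m creep '0.028 0 0 0 0;0.028 0 0 0 0;0.028 0 0 0 0;.028 0 0 0 0' 20 
python3 -m creep '0.028 -.0015 .0101 0 .12;0.028 -.0015 .0101 0 .12;0.028 -.0015 .0101 0 .12;0.028 -.0015 .0101 0 .12'
python3 -m creep '0.028 -.0015 .0101 0 .12;0.028 -.0015 .0101 0 .12;0.028 -.0015 .0101 0 .12;0.028 -.0015 .0101 0 .12'
python3 go.py .6125 -.2228 .047 1.57 full
```

```text
t: 4.03
position: [0.5284, -0.2174, 0.0492]
tool_rot: [[-1.0, -0.015, 0.001], [-0.015, 1.0, -0.001], [-0.001, -0.001, -1.0]]
ft_force: [0.1, -0.4, 0.5]
width: 0.0281
grasp_force: 0.0
t: 4.37
position: [0.5402, -0.1786, 0.0488]
tool_rot: [[-0.891, 0.454, 0.0], [0.454, 0.891, -0.0], [-0.0, -0.0, -1.0]]
ft_force: [-1.0, -1.3, 1.4]
width: 0.0277
grasp_force: 0.4
t: 4.7
position: [0.5693, -0.1498, 0.0488]
tool_rot: [[-0.581, 0.814, 0.0], [0.814, 0.581, 0.0], [0.0, 0.0, -1.0]]
ft_force: [0.0, -1.0, 0.1]
width: 0.0281
grasp_force: 0.4
pos [ 0.5693 -0.1498  0.0488] d(mm) [-84.5  -7.3   1.8] rows 2.0 turn -0.95 rows 7.6 j7 1.18 t 4.7
```

Tracking the arc well; I'll carry on to the stop.

```bash
python3 -m creep '0.028 -.0015 .0101 0 .12;0.028 -.0015 .0101 0 .12;0.028 -.0015 .0101 0 .12;0.028 -.0015 .0101 0 .12' | egrep 'pos|force'
python3 -m creep '0.028 -.0015 .0101 0 .12;0.028 -.0015 .0101 0 .12;0.028 -.0015 .0101 0 .12' | egrep 'pos|force'
python3 -m creep '0.028 -.0004 .004 0 .05;0.028 0 0 0 0'| egrep 'pos|force'
python3 -m creep '0.028 -.0004 .004 0 .05;0.028 0 0 0 0'| egrep 'pos|force'
python3 go.py .6125 -.2228 .047 1.57 full
```

```text
position: [0.6082, -0.1376, 0.0487]
ft_force: [-1.1, -0.5, -1.5]
grasp_force: 0.4
position: [0.63, -0.1404, 0.0478]
ft_force: [-33.1, 3.8, 25.6]
grasp_force: 17.2
position: [0.6295, -0.1409, 0.0474]
ft_force: [-24.6, 4.5, 20.0]
grasp_force: 13.1
position: [0.6294, -0.1415, 0.0472]
ft_force: [-32.5, 6.6, 24.9]
grasp_force: 17.0
pos [ 0.6294 -0.1415  0.0472] d(mm) [-82.5   9.3  -0.3] rows 2.0 turn -1.887 rows 15.1 j7 0.41 t 5.6
```

```bash
python3 -m creep '0.045 -.0005 -.009 0 -.1;0.05 0 0 0 0;0.05 0 0 0 0;0.05 0 0 -.03 0;.05 0 0 -.04 0' | egrep 'pos|force'
python3 -m creep '0.075 0 0 -.035 0;0.075 0 0 -.03 .12;.075 0 0 0 .12;.075 0 0 0 .12;.075 0 0 0 .12' >/dev/null
python3 -m creep '0.075 0 0 0 .12;0.075 0 0 0 .12;.075 0 0 0 .12;.075 0 0 0 .12;.075 0 0 0 .12' >/dev/null
python3 -m creep '0.075 0 0 0 .12;.075 0 0 0 .1;.075 0 0 0 0' >/dev/null
python3 go.py .545 -.2246 .1 1.607
python3 - <<'E'
from h import *
c=capture("scene");t=capture("top")
im=np.hstack([cv2.resize(c["color"][230:350,340:460],(400,400),interpolation=3),cv2.resize(t["color"][180:300,340:460],(400,400),interpolation=3)])
cv2.imwrite("pics/k2.png",im)
E
```

```text
position: [0.6357, -0.1412, 0.1159]
ft_force: [0.7, -0.6, 1.7]
grasp_force: 0.0
pos [ 0.6382 -0.142   0.1833] d(mm) [-97.6  77.3  83.3] rows 3.6 turn 0.018 rows 0.1 j7 -0.67 t 7.1
```

View pics/k2.png

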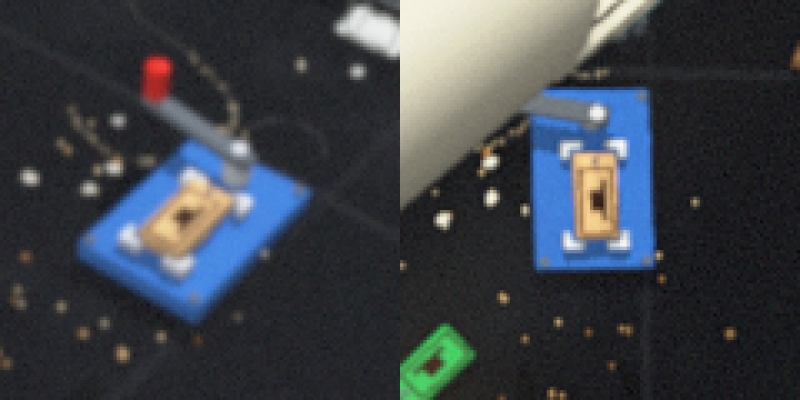

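The lever is fully open and the burned tag is free. In the top crop the tag centre is at about (596,198) and the stops are centred near (595,195).

Run:
```python
from h import *
T=dict(np.load("top0.npz"));S=dict(np.load("scene0.npz"))
print(world(T,398.4,239.1,z=.03).round(4),world(S,395.8,294.4,z=.03).round(4))
for n in("top","scene"):
    C=capture(n);P=cloud(C);H=cv2.cvtColor(C["color"],cv2.COLOR_BGR2HSV)
    near=(np.hypot(P[...,0]-.545,P[...,1]+.224)<.055)
    wood=near&(H[...,0]>8)&(H[...,0]<25)&(H[...,1]>80)&(H[...,2]>90)&(P[...,2]>.018)
    r=cv2.minAreaRect((P[wood][:,:2]*1000).astype(np.float32));print(n,"tag",r,np.nanmedian(P[wood][:,2]))
    ys,xs=np.where(wood);W=np.array([world(C,x,y,z=.03)[:2]*1000 for x,y in zip(xs,ys)],np.float32);print("  plane",cv2.minAreaRect(W))
    st=near&(H[...,1]<60)&(H[...,2]>120);ys,xs=np.where(st);W=np.array([world(C,x,y,z=.024)[:2]*1000 for x,y in zip(xs,ys)],np.float32);print("  stops",st.sum(),cv2.minAreaRect(W))
```

```text
[ 0.5423 -0.2246  0.03  ] [ 0.5432 -0.2272  0.03  ]
top tag ((545.5211181640625, -224.60379028320312), (67.88544464111328, 34.08769607543945), 2.996980667114258) 0.029638354433232882
  plane ((545.3753662109375, -223.6929168701172), (66.88687133789062, 33.451725006103516), 1.1997791528701782)
  stops 155 ((545.6233520507812, -210.27865600585938), (89.62943267822266, 83.37846374511719), 1.207836389541626)
scene tag ((543.4060668945312, -227.69711303710938), (70.04341125488281, 33.69771957397461), 2.1395983695983887) 0.02924935246571879
  plane ((540.407470703125, -228.88882446289062), (73.23983001708984, 32.880741119384766), 3.5542495250701904)
  stops 355 ((376.126220703125, -312.0307922363281), (482.3493347167969, 82.1669921875), 27.234241485595703)
```

```bash
python3 -m creep '0.075 -.0325 .0258 0 0;0.075 -.0325 .0258 0 0;.075 -.0325 .0258 0 .018;.075 0 0 .04 0;.075 0 0 .03 0' >/dev/null
python3 go.py .5445 -.2255 .017 1.607
```

```text
pos [ 0.543  -0.2282  0.1142] d(mm) [ 1.3 -2.8 97.2] rows 2.3 turn -0.002 rows 0.0 j7 -0.38 t 7.7
```

```bash
python3 -m creep '0.075 .0013 -.0028 .035 0;0.075 0 0 .03 0;.075 0 0 .02 0;.075 0 0 .012 0;.075 0 0 0 0' |egrep 'pos|force|wid'
python3 go.py .5445 -.2255 .017 1.607
python3 -m creep '0.03 0 0 0 0;0.03 0 0 0 0;.03 0 0 0 0;.03 0 0 0 0;.03 0 0 0 0' 60|egrep 'pos|force|wid'
```

```text
position: [0.5441, -0.2216, 0.0143]
ft_force: [-0.6, -0.2, 0.3]
width: 0.0749
grasp_force: 0.0
pos [ 0.5441 -0.2216  0.0143] d(mm) [ 0.2  3.9 -2.7] rows 0.1 turn 0.003 rows 0.0 j7 -0.28 t 8.2
position: [0.5463, -0.2232, 0.0183]
ft_force: [-0.7, 0.1, 6.4]
width: 0.0348
grasp_force: 60.5
```

```bash
python3 -m creep '0.03 0 0 -.015 0;0.03 0 0 -.03 0;.03 0 0 -.04 0;.03 0 0 -.04 0;.03 0 0 -.04 0' |egrep 'pos|force|wid'
python3 -m creep '0.03 0 0 -.04 0;0.03 0 0 -.03 0;.03 0 0 0 0' |egrep 'pos|force|wid'
python3 go.py .5358 .2269 .25 1.626
```

```text
position: [0.5445, -0.2222, 0.1842]
ft_force: [1.2, -0.2, -1.6]
width: 0.0344
grasp_force: 61.4
position: [0.5472, -0.2251, 0.2592]
ft_force: [1.1, -1.2, -0.5]
width: 0.0344
grasp_force: 61.5
pos [ 0.5472 -0.2251  0.2592] d(mm) [   5.8 -452.1    6.8] rows 10.8 turn -0.017 rows 0.1 j7 -0.54 t 9.2
```

```bash
python3 -m creep '0.03 .0005 -.0377 0 0;0.03 .0005 -.0377 0 0;.03 .0005 -.0377 0 0;.03 .0005 -.0377 0 0;.03 .0005 -.0377 0 0' |egrep 'force|wid'
python3 -m creep '0.03 .0005 -.0377 0 0;0.03 .0005 -.0377 0 0;.03 .0005 -.0377 0 0;.03 .0005 -.0377 0 0;.03 .0005 -.0377 0 0' |egrep 'force|wid'
python3 -m creep '0.03 .0005 -.0377 0 0;0.03 .0005 -.0377 0 -.017;.03 0 0 0 0;.03 0 0 0 0' |egrep 'force|wid'
python3 go.py .5358 .2269 .125 1.626
```

```text
ft_force: [1.0, 0.1, -0.7]
width: 0.0342
grasp_force: 61.5
ft_force: [0.2, 0.1, -1.3]
width: 0.0346
grasp_force: 61.5
ft_force: [-0.4, -1.2, -0.0]
width: 0.0342
grasp_force: 61.5
pos [0.5325 0.2328 0.2511] d(mm) [  3.1   6.1 126.1] rows 3.0 turn 0.006 rows 0.0 j7 -1.24 t 10.4
```

```bash
python3 -m creep '0.03 .003 .006 .04 0;0.03 0 0 .04 0;.03 0 0 .025 0;.03 0 0 .01 0;.03 0 0 0 0' |egrep 'force|wid'
python3 go.py .5358 .2269 .122 1.626
python3 -m creep '0.03 0 0 .004 0;0.03 0 0 0 0;.03 0 0 0 0' |egrep 'force|wid'
python3 go.py .5358 .2269 .122 1.626
```

```text
ft_force: [-0.7, 0.4, -0.7]
width: 0.0339
grasp_force: 61.5
pos [0.5356 0.2225 0.1349] d(mm) [ 0.5 -4.4 12.9] rows 0.3 turn -0.002 rows 0.0 j7 -1.11 t 10.8
ft_force: [-0.6, 0.2, -1.5]
width: 0.0344
grasp_force: 61.5
pos [0.5381 0.224  0.134 ] d(mm) [-2.1 -3.  12. ] rows 0.3 turn 0.0 rows 0.0 j7 -1.1 t 11.1
```

```bash
python3 -m creep '0.03 -.001 -.003 .008 0;0.03 0 0 0 0;.03 0 0 0 0' |egrep 'pos|force|wid'
python3 -m creep '0.03 0 0 .003 0;0.03 0 0 0 0;.03 0 0 0 0' |egrep 'pos|force|wid'
```

```text
position: [0.5354, 0.2277, 0.1242]
ft_force: [0.5, 0.2, -1.4]
width: 0.0343
grasp_force: 61.5
position: [0.5361, 0.2273, 0.1223]
ft_force: [-2.9, 1.2, 6.5]
width: 0.0342
grasp_force: 62.4
```

```bash
python3 -m creep '0.065 0 0 0 0;0.065 0 0 0 0;.065 0 0 0 0;.065 0 0 -.025 0;.03 0 0 -.025 0' |egrep 'pos|force|wid'
python3 -m creep '0 -.033 0 0 0;0 -.033 0 0 0;0 0 0 0 0;0 0 0 .02 0;0 0 0 .02 0' |egrep 'pos|force|wid'
python3 - <<'E'
from h import *
c=capture("scene");t=capture("top")
im=np.hstack([cv2.resize(c["color"][140:260,220:340],(400,400),interpolation=3),cv2.resize(t["color"][170:290,170:290],(400,400),interpolation=3)])
cv2.imwrite("pics/l1.png",im)
E
python3 go.py .4738 .2235 .125 1.626
```

```text
position: [0.5347, 0.2268, 0.1705]
ft_force: [0.5, 0.6, -0.7]
width: 0.0543
grasp_force: 0.0
position: [0.4702, 0.2242, 0.1316]
ft_force: [0.2, 0.4, -1.0]
width: -0.0002
grasp_force: 0.0
pos [0.4679 0.2234 0.1292] d(mm) [5.9 0.2 4.1] rows 0.2 turn 0.001 rows 0.0 j7 -1.07 t 12.5
```

View pics/l1.png

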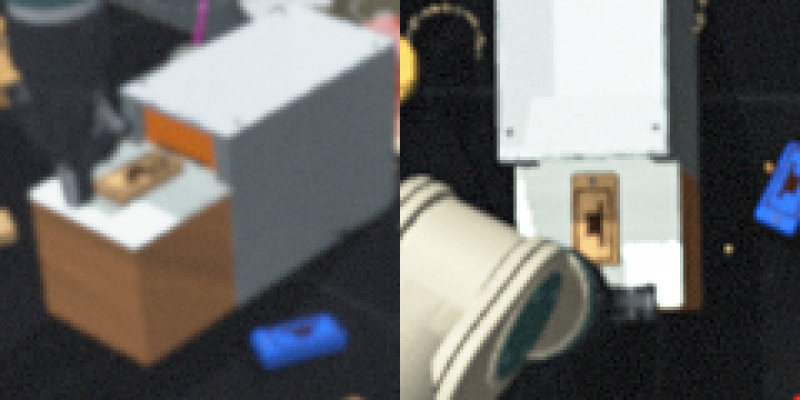

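The tag lies on the ledge, at (596,218) in the right view, with the closed fingers behind it and lined up, so I'll push.

```bash
python3 -m creep '0 0 0 .004 0;0 .02 0 0 0;0 .015 0 0 0;0 .015 0 0 0;0 .015 0 0 0' |egrep 'pos|force'
python3 -m creep '0 .012 0 0 0;0 .006 0 0 0;0 0 0 0 0' |egrep 'pos|force'
python3 go.py .5667 .2286 .125 1.626
```

```text
position: [0.536, 0.2269, 0.1282]
ft_force: [0.3, 0.3, 0.1]
grasp_force: 0.2
position: [0.5546, 0.2276, 0.1281]
ft_force: [-0.3, -0.0, 0.5]
grasp_force: 0.0
pos [0.5546 0.2276 0.1281] d(mm) [12.1 -0.4  3.1] rows 0.3 turn 0.0 rows 0.0 j7 -1.12 t 13.2
```

```bash
python3 -m creep '0 .005 0 0 0;0 .003 0 0 0;0 0 0 0 0' |egrep 'pos|force'
python3 -m creep '0 .003 0 0 0;0 0 0 0 0;0 0 0 0 0' |egrep 'pos|force'
python3 -m creep '0 -.03 0 0 0;0 -.03 0 -.03 0;0 0 0 -.03 0;0 0 0 -.04 0; 0 0 0 0 0' >/dev/null
python3 - <<'E'
from h import *
c=capture("scene");t=capture("top")
im=np.hstack([cv2.resize(c["color"][140:260,220:340],(400,400),interpolation=3),cv2.resize(t["color"][110:290,170:290],(267,400),interpolation=3)])
cv2.imwrite("pics/l2.png",im)
E
python3 go.py .489 .424 .25 1.626
```

```text
position: [0.5611, 0.2286, 0.1275]
ft_force: [0.3, 0.5, -0.4]
grasp_force: 0.0
position: [0.5636, 0.2287, 0.1273]
ft_force: [0.1, -0.2, 0.2]
grasp_force: 0.0
pos [0.505  0.2257 0.2282] d(mm) [  -4.7 -198.9  -21.5] rows 4.8 turn 0.001 rows 0.0 j7 -1.21 t 14.2
```

View pics/l2.png

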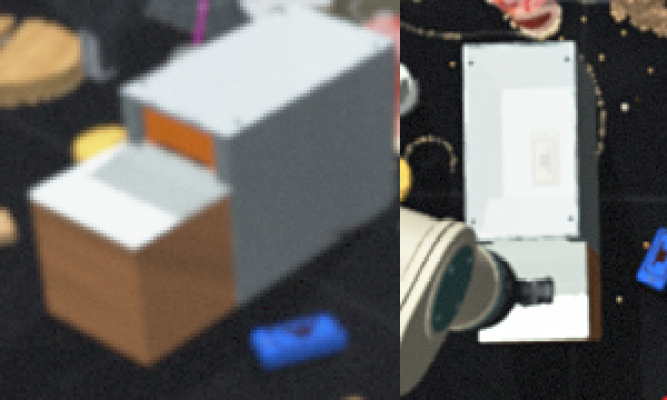

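The tag shows through the clear roof at (545,158) and the flap hangs shut. Next is the blank.

```bash
python3 -m creep '0.075 -.001 -.0398 0 0;0.075 -.001 -.0398 0 0;0.075 -.001 -.0398 0 0;0.075 -.001 -.0398 0 0;0.075 -.001 -.0398 0 0' >/dev/null
python3 -m creep '0.075 0 0 .03 .12;0.075 0 0 .03 .12;0.075 0 0 .03 .12;0.075 0 0 .02 .115;0.075 0 0 0 0' >/dev/null
python3 - <<'E'
from h import *
from scipy import stats
for n in("top","scene"):
    C=capture(n);P=cloud(C);H=cv2.cvtColor(C["color"],cv2.COLOR_BGR2HSV)
    for k,(x,y) in dict(blank=(.489,.423),A=(.505,-.013),B=(.505,-.439)).items():
        m=(np.hypot(P[...,0]-x,P[...,1]-y)<.08)&(H[...,0]>8)&(H[...,0]<25)&(H[...,1]>80)&(H[...,2]>100)&(P[...,2]>.009)&(P[...,2]<.02)
        nn,l,st,_=cv2.connectedComponentsWithStats(m.astype(np.uint8))
        if nn<2: print(n,k,'none');continue
        m=l==1+np.argmax(st[1:,4]);print(n,k,m.sum(),cv2.minAreaRect((P[m][:,:2]*1000).astype(np.float32)))
E
python3 go.py .488 .423 .05 1.151
```

```text
top blank 191 ((501.8576354980469, 418.64801025390625), (36.102413177490234, 44.3636360168457), 67.4349365234375)
top A 294 ((506.7869567871094, -12.229721069335938), (35.7299690246582, 71.37161254882812), 73.84891510009766)
top B 293 ((505.8901062011719, -437.1661071777344), (71.48658752441406, 36.79379653930664), 17.297534942626953)
scene blank 164 ((487.92962646484375, 422.9921875), (39.5772705078125, 71.92034149169922), 66.59063720703125)
scene A 265 ((505.3212890625, -13.911331176757812), (36.640533447265625, 73.80455017089844), 75.61940002441406)
scene B 489 ((504.2762451171875, -439.863525390625), (73.2065658569336, 35.75286102294922), 17.848979949951172)
pos [0.4878 0.423  0.1155] d(mm) [ 0.2 -0.2 65.5] rows 1.6 turn 0.003 rows 0.0 j7 -1.89 t 15.1
```

```bash
python3 -m creep '0.075 0 0 .04 0;0.075 0 0 .035 0;.075 0 0 .02 0;.075 0 0 .01 0;.075 0 0 0 0' |egrep 'pos|force'
python3 -m creep '0.075 0 0 .005 0;.03 0 0 0 0;0.03 0 0 0 0;.03 0 0 0 0;.03 0 0 0 0' 60|egrep 'pos|force|wid'
python3 go.py .488 .423 .004 1.151
```

```text
position: [0.4882, 0.4236, 0.0114]
ft_force: [0.0, -0.3, 0.7]
grasp_force: 0.0
position: [0.4891, 0.4243, 0.0084]
ft_force: [-1.0, -0.3, 5.5]
width: 0.0334
grasp_force: 59.6
pos [0.4891 0.4243 0.0084] d(mm) [-0.5  1.6  4.4] rows 0.1 turn 0.001 rows 0.0 j7 -1.87 t 15.9
```

```bash
python3 -m creep '0.03 0 0 -.015 0;0.03 0 0 -.03 0;.03 0 0 -.04 0;.03 0 0 -.04 0;.03 0 0 -.04 0' |egrep 'pos|force|wid'
python3 -m creep '0.03 0 0 -.04 -.12;0.03 0 0 -.04 -.12;.03 0 0 0 -.12;0.03 0 0 0 -.1;.03 0 0 0 0' |egrep 'pos|force|wid'
python3 go.py .5452 -.2247 .25 1.607
python3 - <<'E'
from h import *
C=capture("scene");cv2.imwrite("pics/h1.png",C["color"][:, :480])
E
```

```text
position: [0.4881, 0.4232, 0.1745]
ft_force: [0.1, 1.1, -0.9]
width: 0.0338
grasp_force: 60.0
position: [0.4885, 0.4235, 0.2541]
ft_force: [-0.1, 0.6, -0.5]
width: 0.0336
grasp_force: 60.0
pos [0.4885 0.4235 0.2541] d(mm) [ 28.9 650.1   2.7] rows 15.6 turn 0.007 rows 0.1 j7 -1.69 t 16.8
```

View pics/h1.png

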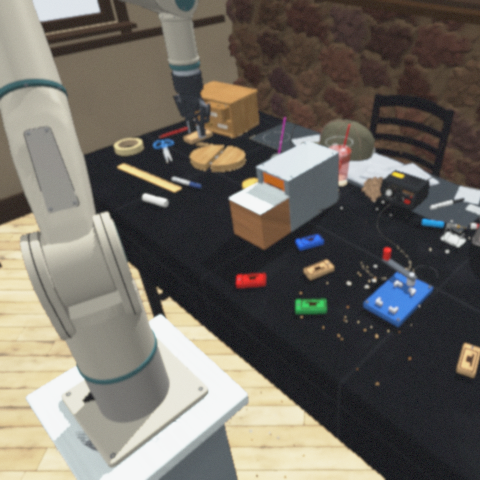

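The blank is held level at (198,137). The nest is empty, so I can measure the stops clearly.

```bash
python3 - <<'E'
from h import *
for n in("top","scene"):
    C=capture(n);P=cloud(C);H=cv2.cvtColor(C["color"],cv2.COLOR_BGR2HSV)
    m=(abs(P[...,0]-.545)<.055)&(abs(P[...,1]+.225)<.042)&(H[...,1]<110)&(H[...,2]>110)&(P[...,2]<.035)
    ys,xs=np.where(m);k,l,st,ce=cv2.connectedComponentsWithStats(m.astype(np.uint8))
    W=[(world(C,*ce[i],z=.024)[:2]*1000).round(1) for i in range(1,k) if st[i,4]>6];print(n,[(w.tolist(),int(st[i+1,4])) for i,w in enumerate(W)],np.mean(W,0))
    b=(H[...,0]>100)&(H[...,0]<125)&(H[...,1]>150)&(abs(P[...,0]-.545)<.025)&(abs(P[...,1]+.225)<.012);print("nest floor z",np.nanmedian(P[b][:,2]))
E
python3 -m creep '0.03 .0018 .0382 0 0;.03 .0018 .0382 0 0;.03 .0018 .0382 0 0;.03 .0018 .0382 0 0;.03 .0018 .0382 0 0'|egrep 'force|wid'
python3 -m creep '0.03 .0018 .0382 0 0;.03 .0018 .0382 0 0;.03 .0018 .0382 0 0;.03 .0018 .0382 0 0;.03 .0018 .0382 0 0'|egrep 'force|wid'
python3 -m creep '0.03 .0018 .0382 0 0;.03 .0018 .0382 0 0;.03 .0018 .0382 0 0;.03 .0018 .0382 0 0;.03 .0018 .0382 0 0'|egrep 'force|wid'
python3 -m creep '0.03 .0018 .0382 0 0;.03 .0018 .0382 0 0;.03 0 0 0 0;.03 0 0 0.03 0;.03 0 0 .03 0'|egrep 'force|wid'
python3 go.py .5452 -.2247 .05 1.607
```

```text
top [([585.9, -242.6], 32), ([584.5, -203.2], 35), ([504.7, -206.3], 36), ([506.9, -246.0], 31)] [ 545.5   -224.525]
nest floor z 0.015350732972341656
scene [([582.7, -204.6], 56), ([582.9, -244.2], 1), ([503.0, -208.1], 46), ([504.7, -247.2], 51), ([179.2, -433.4], 54)] [ 470.5 -267.5]
nest floor z 0.015340084611258754
ft_force: [0.6, 0.4, -1.0]
width: 0.0333
grasp_force: 60.1
ft_force: [-0.1, 0.7, -1.6]
width: 0.0335
grasp_force: 60.1
ft_force: [1.0, 1.7, -1.0]
width: 0.0335
grasp_force: 60.1
ft_force: [0.2, 1.5, -2.2]
width: 0.0334
grasp_force: 60.1
pos [ 0.5457 -0.2259  0.192 ] d(mm) [ -0.8  -1.5 142. ] rows 3.4 turn -0.0 rows 0.0 j7 -0.57 t 18.6
```

```bash
python3 -m creep '0.03 -.001 -.0007 .04 0;.03 0 0 .04 0;.03 0 0 .04 0;.03 0 0 .02 0;.03 0 0 0 0'|egrep 'force|wid'
python3 go.py .5446 -.2252 .025 1.609
python3 -m creep '0.03 0 0 0 0;.03 0 0 0 0;.03 0 0 0 0'|egrep 'force|wid'
python3 go.py .5446 -.2252 .025 1.609
```

```text
ft_force: [0.1, 0.7, -1.4]
width: 0.0333
grasp_force: 60.1
pos [ 0.5407 -0.2211  0.0467] d(mm) [ 3.9  4.3 21.6] rows 0.5 turn 0.0 rows 0.0 j7 -0.42 t 19.0
ft_force: [-0.3, -1.2, -0.4]
width: 0.0337
grasp_force: 60.1
pos [ 0.5455 -0.2241  0.0537] d(mm) [-1.   1.  28.7] rows 0.7 turn 0.002 rows 0.0 j7 -0.42 t 19.3
```

```bash
python3 -m creep '0.03 -.001 .001 .01 0;.03 0 0 .008 0;.03 0 0 0 0;.03 0 0 0 0;.03 0 0 0 0'|egrep 'force|wid'
python3 go.py .5446 -.2252 .025 1.609
python3 -m creep '0.03 0 0 .006 0;.03 0 0 0 0;.03 0 0 0 0;.03 0 0 0 0'|egrep 'force|wid'
python3 go.py .5446 -.2252 .025 1.609
```

```text
ft_force: [-0.1, -0.6, -0.4]
width: 0.0336
grasp_force: 60.1
pos [ 0.5433 -0.2243  0.0338] d(mm) [1.2 1.  8.8] rows 0.2 turn 0.002 rows 0.0 j7 -0.39 t 19.7
ft_force: [-0.0, 0.3, -0.1]
width: 0.0338
grasp_force: 60.1
pos [ 0.5434 -0.2242  0.0277] d(mm) [1.2 1.1 2.7] rows 0.1 turn 0.003 rows 0.0 j7 -0.39 t 20.0
```

```bash
python3 -m creep '0.03 0.001 .001 .003 0;.03 0 0 0 0;.03 0 0 0 0;.03 0 0 0 0'|egrep 'pos|force|wid'
python3 -m creep '0.03 0 0 .002 0;.03 0 0 0 0;.03 0 0 0 0'|egrep 'pos|force|wid'
```

```text
position: [0.5442, -0.2252, 0.0247]
ft_force: [-0.5, 0.3, -0.3]
width: 0.034
grasp_force: 60.1
position: [0.5444, -0.2253, 0.0243]
ft_force: [-1.7, 1.5, 11.7]
width: 0.0338
grasp_force: 61.6
```

```bash
python3 -m creep '0.06 0 0 0 0;.07 0 0 0 0;.07 0 0 0 0;.07 0 0 -.03 0;.07 0 0 -.04 0'|egrep 'pos|force|wid'
python3 -m creep '0.05 0 0 -.04 0;.05 0 0 -.01 -.12;.05 0 0 0 -.12;.05 0 0 0 -.12;.05 0 0 0 -.12'>/dev/null
python3 -m creep '0.05 0 0 0 -.12;.05 0 0 0 -.12;.05 0 0 0 -.12;.05 0 0 0 -.12;.05 0 0 0 -.12'>/dev/null
python3 -m creep '0.05 0 0 0 -.12;.05 0 0 0 -.12;.05 0 0 0 -.075;.05 0 0 0 0'>/dev/null
python3 go.py .6237 -.139 .047 -.139 full
python3 - <<'E'
from h import *
c=capture("scene");t=capture("top")
im=np.hstack([cv2.resize(c["color"][230:350,340:460],(400,400),interpolation=3),cv2.resize(t["color"][180:300,340:460],(400,400),interpolation=3)])
cv2.imwrite("pics/b1.png",im)
for n,C in(("s",c),("t",t)):
    P=cloud(C);H=cv2.cvtColor(C["color"],cv2.COLOR_BGR2HSV);m=((H[...,0]<8)|(H[...,0]>172))&(H[...,1]>150)&(abs(P[...,0]-.625)<.03)&(abs(P[...,1]+.139)<.03)
    print(n,m.sum(),np.nanmean(P[m],0).round(4))
E
```

```text
position: [0.5421, -0.2237, 0.0904]
ft_force: [1.5, -0.2, -0.0]
width: 0.0698
grasp_force: 0.0
pos [ 0.5442 -0.2253  0.1426] d(mm) [96.1 67.3 95.6] rows 3.6 turn 0.005 rows 0.0 j7 0.57 t 22.2
s 20 [ 0.6168 -0.1369  0.0578]
t 52 [ 0.6269 -0.1384  0.0534]
```

View pics/b1.png

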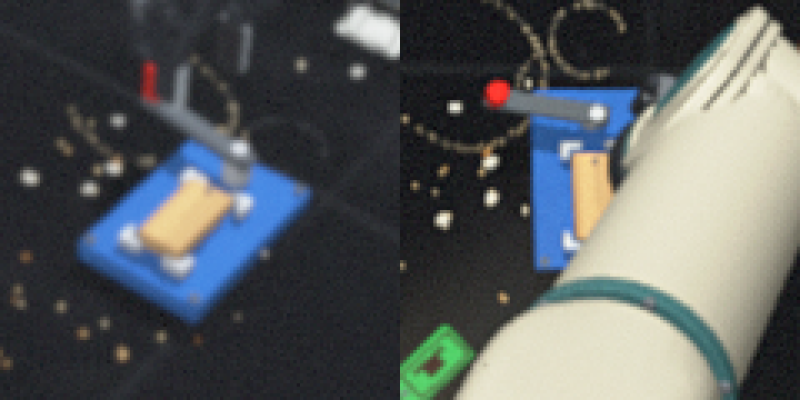

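The blank lies flat between its stops and the knob is at (497,93) in the top crop. Next I'll move to the knob.

```bash
python3 -m creep '.05 .032 .0227 0 0;.05 .032 .0227 0 0;.05 .032 .0227 0 0;.05 0 0 .03 0;.05 0 0 0 0'>/dev/null
python3 -m creep '.05 0 0 0 0;.05 0 0 0 0'>/dev/null
python3 go.py .6245 -.1388 .047 -.139 full
```

```text
pos [ 0.6242 -0.1409  0.1133] d(mm) [ 2.2 -0.  66.3] rows 1.6 turn 0.001 rows 0.0 j7 0.4 t 22.9
```

```bash
python3 -m creep '.05 0.002 0 .03 0;.05 0 0 .025 0;.05 0 0 .01 0;.05 0 0 0 0'|egrep 'pos|force|wid'
python3 -m creep '.028 0 0 0 0;.028 0 0 0 0;.028 0 0 0 0;.028 0 0 0 0' 20|egrep 'pos|force|wid'
python3 go.py .6122 -.2231 .047 1.607 full
```

```text
position: [0.6233, -0.1382, 0.0465]
ft_force: [-0.3, 1.5, -0.0]
width: 0.0498
grasp_force: 0.0
position: [0.626, -0.1376, 0.0492]
ft_force: [-1.0, -0.0, -0.4]
width: 0.0277
grasp_force: 0.0
pos [ 0.626  -0.1376  0.0492] d(mm) [-86.6  -2.2   2.2] rows 2.1 turn -1.742 rows 13.9 j7 0.43 t 23.5
```

```bash
python3 -m creep '.028 -.0005 -.0103 0 -.12;.028 -.0005 -.0103 0 -.12;.028 -.0005 -.0103 0 -.12;.028 -.0005 -.0103 0 -.12;.028 -.0005 -.0103 0 -.12'|egrep 'pos|force'
python3 go.py .6122 -.2231 .047 1.607 full
python3 -m creep '.028 -.0005 -.0103 0 -.12;.028 -.0005 -.0103 0 -.12;.028 -.0005 -.0103 0 -.12;.028 -.0005 -.0103 0 -.12;.028 -.0005 -.0103 0 -.12'|egrep 'pos|force'
python3 go.py .6122 -.2231 .047 1.607 full
```

```text
position: [0.5754, -0.1444, 0.0487]
ft_force: [0.2, 1.0, -0.7]
grasp_force: 0.4
pos [ 0.5754 -0.1444  0.0487] d(mm) [-86.8  -3.    1.8] rows 2.1 turn -1.135 rows 9.1 j7 0.91 t 23.9
position: [0.5378, -0.1797, 0.0486]
ft_force: [-0.3, 1.4, 0.2]
grasp_force: 0.5
pos [ 0.5378 -0.1797  0.0486] d(mm) [-86.2  -2.5   1.6] rows 2.1 turn -0.536 rows 4.3 j7 1.37 t 24.4
```

```bash
python3 -m creep '.028 -.0005 -.0103 0 -.12;.028 -.0005 -.0103 0 -.12;.028 -.0005 -.0103 0 -.12;.028 -.0003 -.0063 0 -.06;.028 0 0 0 0'|egrep 'pos|force'
python3 -m creep '.028 -.0002 -.0044 0 -.05;.028 0 0 0 0;.028 0 0 0 0'|egrep 'pos|force'
python3 -m creep '.028 -.0002 -.0044 0 -.05;.028 0 0 0 0;.028 0 0 0 0'|egrep 'pos|force'
python3 go.py .6122 -.2231 .047 1.607 full
```

```text
position: [0.5266, -0.2176, 0.0484]
ft_force: [0.6, -1.1, 0.4]
grasp_force: 0.0
position: [0.5272, -0.2194, 0.0481]
ft_force: [0.1, 0.1, -0.5]
grasp_force: 0.0
position: [0.5271, -0.2237, 0.0479]
ft_force: [-0.1, -0.0, 0.2]
grasp_force: 0.0
pos [ 0.5271 -0.2237  0.0479] d(mm) [-85.1  -0.5   0.9] rows 2.0 turn -0.024 rows 0.2 j7 1.77 t 25.3
```

```bash
python3 -m creep '.028 0 -.004 0 0;.028 0 0 0 0;.028 0 0 0 0'|egrep 'pos|force'
python3 -m creep '.028 0 -.004 0 0;.028 0 0 0 0;.028 0 0 0 0'|egrep 'pos|force'
python3 -m creep '.028 0 -.003 0 0;.028 0 0 0 0;.028 0 0 0 0'|egrep 'pos|force'
```

```text
position: [0.527, -0.2281, 0.0478]
ft_force: [0.4, 0.4, -0.2]
grasp_force: 0.0
position: [0.5269, -0.2314, 0.0477]
ft_force: [-0.5, 2.2, 0.2]
grasp_force: 1.2
position: [0.5269, -0.2316, 0.0476]
ft_force: [0.2, 7.6, 2.3]
grasp_force: 3.9
```

```bash
python3 -m creep '.028 0 .003 0 0;.05 0 0 0 0;.05 0 0 0 0;.05 0 0 -.04 0;.05 0 0 -.04 0'|egrep 'pos|force'
python3 -m creep '.075 0 .04 -.03 0;.075 0 .04 0 0;.075 0 .04 0 0;.075 0 .04 0 0;.075 0 .04 0 0'>/dev/null
python3 -m creep '.075 0 0 0 .12;.075 0 0 0 .12;.075 0 0 0 .035;.075 0 0 0 0'>/dev/null
cat > tags.py <<'E'
from h import *
import sys
t=capture("top");c=capture("scene")
for n,C in(("top",t),("scene",c)):
    P=cloud(C);H=cv2.cvtColor(C["color"],cv2.COLOR_BGR2HSV)
    m=(H[...,0]>8)&(H[...,0]<25)&(H[...,1]>80)&(H[...,2]>90)&(P[...,2]>.009)&(P[...,2]<.02)&(P[...,0]>.35)&(P[...,0]<.8)&(abs(P[...,1])<.7)
    nn,l,st,_=cv2.connectedComponentsWithStats(m.astype(np.uint8))
    for i in range(1,nn):
        if st[i,4]>60:
            r=cv2.minAreaRect((P[l==i][:,:2]*1000).astype(np.float32));b=cv2.boxPoints(r);e=min([b[1]-b[0],b[2]-b[1]],key=np.linalg.norm)
            print(n,np.round(r[0],1),np.round(r[1],1),"width-dir yaw",round(float(np.arctan2(e[1],e[0]))%np.pi,3))
if len(sys.argv)>1: cv2.imwrite(f"pics/{sys.argv[1]}.png",np.hstack([cv2.resize(c["color"][200:400,300:540],(400,333),interpolation=3),cv2.resize(t["color"][130:310,150:500],(400,206),interpolation=3) if 0 else cv2.copyMakeBorder(cv2.resize(t["color"][130:310,150:500],(400,206),interpolation=3),0,127,0,0,0)]))
E
python3 tags.py s1; python3 go.py .506 -.013 .1 1.304
```

```text
position: [0.5246, -0.2322, 0.1259]
ft_force: [0.9, -0.5, -0.0]
grasp_force: 0.0
top [674.2 434.9] [69.7 50.3] width-dir yaw 2.009
top [ 506.  -437.8] [71.7 36.5] width-dir yaw 1.873
top [476.8  25.4] [72.8 28.1] width-dir yaw 1.591
scene [701.4 608.3] [ 35. 125.] width-dir yaw 1.245
scene [491.3 197.1] [ 79.5 158.8] width-dir yaw 0.774
scene [474.1  12.1] [39.6 73.7] width-dir yaw 1.306
scene [ 651. -440.] [36.5 80.3] width-dir yaw 0.109
scene [ 505.1 -439.7] [72.8 35.8] width-dir yaw 1.873
pos [ 0.5244 -0.0393  0.1529] d(mm) [24.6 20.7 52.8] rows 1.5 turn 0.006 rows 0.1 j7 1.28 t 27.3
```

View pics/s1.png

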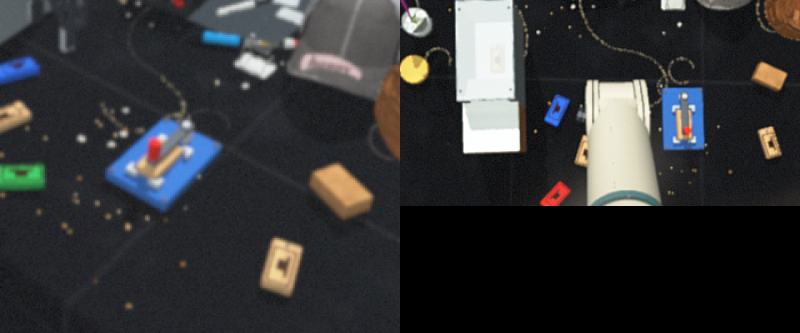

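The lever is shut over the blank, and tag A has been knocked to about (0.475, 0.013). I'll go and grasp it there.

```bash
python3 go.py .475 .013 .1 1.306
python3 -m creep '.075 0 0 0 0'>/dev/null; python3 go.py .475 .013 .1 1.306
```

```text
pos [ 0.5244 -0.0393  0.1529] d(mm) [61.3 37.8 52.8] rows 2.1 turn 0.004 rows 0.0 j7 1.28 t 27.3
pos [ 0.5244 -0.0392  0.1528] d(mm) [61.2 37.7 52.8] rows 2.1 turn 0.004 rows 0.0 j7 1.28 t 27.4
```

```bash
python3 -m creep '.075 .03 .019 0 0;.075 .031 .019 0 0;.075 0 0 .04 0;.075 0 0 .02 0;.075 0 0 0 0'>/dev/null
python3 -m creep '.075 0 0 0 0;.075 0 0 0 0'>/dev/null
python3 go.py .475 .013 .006 1.306; python3 tags.py
```

```text
pos [0.476  0.0134 0.0935] d(mm) [ 1.  -0.6 87.5] rows 2.1 turn 0.003 rows 0.0 j7 1.16 t 28.0
top [669.7 428.4] [68.  40.3] width-dir yaw 1.623
top [ 506.1 -437.7] [71.5 36.8] width-dir yaw 1.877
scene [703. 609.] [ 39.4 128.6] width-dir yaw 1.307
scene [487.2 200.2] [ 75.1 153.2] width-dir yaw 0.706
scene [474.1  11.5] [37.8 72.3] width-dir yaw 1.296
scene [ 650.6 -440.6] [40.  80.1] width-dir yaw 0.14
scene [ 504.5 -439.9] [73.1 35.8] width-dir yaw 1.878
```

```bash
python3 -m creep '.075 .001 -.0006 .035 0;.075 0 0 .03 0;.075 0 0 .015 0;.075 0 0 .007 0;.075 0 0 0 0'|egrep 'pos|force'
python3 -m creep '.03 0 0 0 0;.03 0 0 0 0;.03 0 0 0 0;.03 0 0 0 0;.03 0 0 0 0' 60|egrep 'pos|force|wid'
python3 -m creep '.03 0 0 -.015 0;.03 0 0 -.03 0;.03 0 0 -.04 0;.03 0 0 -.04 0;.03 0 0 -.04 0'|egrep 'force|wid'
python3 -m creep '.03 0 0 -.04 -.12;.03 0 0 -.03 -.12;.03 0 0 0 -.08;.03 0 0 0 0;.03 0 0 0 0'|egrep 'force|wid'
python3 go.py .5358 .2269 .25 1.626
```

```text
position: [0.4741, 0.0126, 0.008]
ft_force: [-0.5, 0.4, -0.3]
grasp_force: 0.0
position: [0.4748, 0.013, 0.0101]
ft_force: [-0.3, -0.5, 9.1]
width: 0.0333
grasp_force: 58.7
ft_force: [1.1, -0.4, 0.1]
width: 0.0334
grasp_force: 59.8
ft_force: [0.6, 0.2, -0.7]
width: 0.033
grasp_force: 59.8
pos [0.4736 0.0133 0.2439] d(mm) [-74.2 209.7  -6.4] rows 5.3 turn 0.002 rows 0.0 j7 1.27 t 29.7
```

```bash
python3 -m creep '.03 -.0124 .035 -.001 0;.03 -.0124 .035 -.001 0;.03 -.0124 .035 -.001 0;.03 -.0124 .035 -.001 0;.03 -.0124 .035 -.001 0'|egrep 'force|wid'
python3 -m creep '.03 -.0124 .035 -.001 0;.03 0 0 0 0;.03 0 0 0.035 0;.03 0 0 .035 0;.03 0 0 .02 0'|egrep 'force|wid'
python3 -m creep '.03 0 0 0 0;.03 0 0 0 0;.03 0 0 0 0'|egrep 'force|wid'
python3 go.py .5358 .2269 .130 1.626
```

```text
ft_force: [-0.2, -0.2, -0.1]
width: 0.0332
grasp_force: 59.8
ft_force: [-0.5, -1.2, -0.5]
width: 0.0332
grasp_force: 59.8
ft_force: [0.2, 0.1, -0.7]
width: 0.0333
grasp_force: 59.9
pos [0.5363 0.2279 0.1599] d(mm) [ 0.5 -0.9 29.9] rows 0.7 turn 0.004 rows 0.0 j7 0.84 t 30.8
```

```bash
python3 -m creep '.03 0 0 .018 0;.03 0 0 .006 0;.03 0 0 0 0;.03 0 0 0 0'|egrep 'pos|force'
python3 -m creep '.03 0 0 .005 0;.03 0 0 0 0;.03 0 0 0 0'|egrep 'pos|force'
python3 -m creep '.03 0 0 .003 0;.03 0 0 0 0;.03 0 0 0 0'|egrep 'pos|force'
```

```text
position: [0.5362, 0.2274, 0.1361]
ft_force: [-0.2, -0.9, -0.5]
grasp_force: 59.9
position: [0.536, 0.2273, 0.1306]
ft_force: [-1.3, -0.2, -0.4]
grasp_force: 59.9
position: [0.5363, 0.2275, 0.1301]
ft_force: [-5.6, -2.9, 19.1]
grasp_force: 62.5
```

```bash
python3 -m creep '.065 0 0 -.002 0;.065 0 0 0 0;.065 0 0 0 0;.065 0 0 -.025 0;.03 0 0 -.025 0' |egrep 'pos|force|wid'
python3 -m creep '0 .033 0 0 0;0 .033 0 0 0;0 0 0 0 0;0 0 0 .025 0;0 0 0 .025 0' |egrep 'pos|force|wid'
python3 -m creep '0 0 0 0 0;0 0 0 0 0' |egrep 'pos|wid'
python3 go.py .4710 .2235 .126 1.626
```

```text
position: [0.5348, 0.2267, 0.1782]
ft_force: [-0.0, -0.5, 0.0]
width: 0.0542
grasp_force: 0.0
position: [0.471, 0.2241, 0.13]
ft_force: [0.3, -0.4, -0.2]
width: -0.0004
grasp_force: 0.0
position: [0.4692, 0.223, 0.1285]
width: -0.0002
pos [0.4692 0.223  0.1285] d(mm) [-1.8  0.4  2.5] rows 0.1 turn 0.004 rows 0.0 j7 0.73 t 32.6
```

```bash
python3 -m creep '0 0 0 .001 0;0 -.02 0 0 0;0 -.015 0 0 0;0 -.015 0 0 0;0 -.015 0 0 0' |egrep 'pos|force'
python3 -m creep '0 -.012 0 0 0;0 -.008 0 0 0;0 -.006 0 0 0;0 -.003 0 0 0;0 0 0 0 0' |egrep 'pos|force'
python3 -m creep '0 .03 0 0 0;0 .03 0 -.03 0;0 0 0 -.03 0;0 0 0 -.04 0; 0 0 0 0 0' >/dev/null
python3 - <<'E'
from h import *
c=capture("scene");t=capture("top")
im=np.hstack([cv2.resize(c["color"][140:260,220:340],(400,400),interpolation=3),cv2.resize(t["color"][110:290,170:290],(267,400),interpolation=3)])
cv2.imwrite("pics/l3.png",im)
E
python3 tags.py|grep -- '-4'; python3 go.py .5055 -.4385 .25 1.875
```

```text
position: [0.5363, 0.2277, 0.1298]
ft_force: [-0.8, 0.2, -0.3]
grasp_force: 0.3
position: [0.5644, 0.229, 0.1286]
ft_force: [-0.2, -0.4, -0.0]
grasp_force: 0.0
top [ 506.1 -437.6] [71.3 36.1] width-dir yaw 1.872
scene [ 650.8 -440.9] [38.  80.1] width-dir yaw 0.147
scene [ 505.1 -439.7] [74.2 35.7] width-dir yaw 1.876
pos [0.5038 0.2251 0.2273] d(mm) [  37.8 -662.5  -21.3] rows 15.9 turn -0.245 rows 2.0 j7 0.86 t 34.1
```

View pics/l3.png

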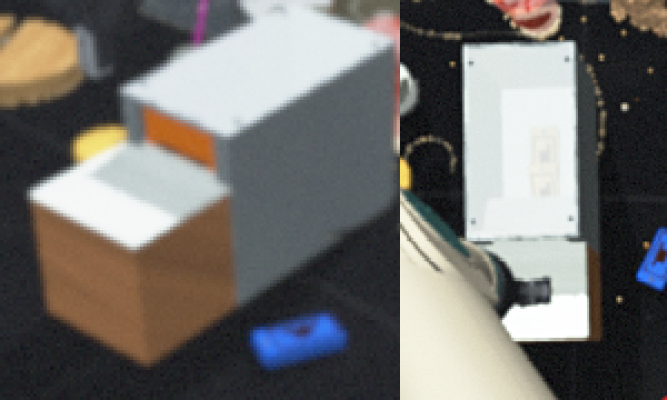

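Two tags are now visible inside the box at (543,145) and (543,185), and the flap is shut. Now tag B.

```bash
python3 -m creep '.075 .0022 -.039 -.001 0;.075 .0022 -.039 -.001 0;.075 .0022 -.039 -.001 0;.075 .0022 -.039 -.001 0;.075 .0022 -.039 -.001 0'>/dev/null
python3 -m creep '.075 .0022 -.039 -.001 0;.075 .0022 -.039 -.001 0;.075 .0022 -.039 -.001 0;.075 .0022 -.039 -.001 0;.075 .0022 -.039 -.001 0'>/dev/null
python3 -m creep '.075 .0022 -.039 0 0;.075 .0022 -.039 0 0;.075 .0022 -.039 0 0;.075 .0022 -.039 0 0;.075 .0022 -.039 0 0'>/dev/null
python3 -m creep '.075 .0022 -.039 0 0;.075 .0022 -.039 0 0;.075 0 0 0 -.12;.075 0 0 0 -.12;.075 0 0 0 0'>/dev/null
python3 -m creep '.075 0 0 .04 0;.075 0 0 .04 0;.075 0 0 .04 0;.075 0 0 .03 0;.075 0 0 0 0'>/dev/null
python3 -m creep '.075 0 0 0 0;.075 0 0 0 0'|egrep force
python3 tags.py|grep -- '-4'; python3 go.py .5055 -.4385 .008 1.875
```

```text
ft_force: [0.2, -0.4, 0.7]
grasp_force: 0.0
top [ 526.8 -430.2] [27.3 37.5] width-dir yaw 0.299
scene [ 504.3 -439.8] [73.8 35.8] width-dir yaw 1.89
pos [ 0.5082 -0.4394  0.0912] d(mm) [ 2.4  2.  83.2] rows 2.0 turn -0.006 rows 0.0 j7 2.17 t 36.5
```

```bash
python3 -m creep '.075 .0024 .002 .035 0;.075 0 0 .03 0;.075 0 0 .012 0;.075 0 0 .005 0;.075 0 0 0 0'|egrep 'pos|force'
python3 -m creep '.03 0 0 0 0;.03 0 0 0 0;.03 0 0 0 0;.03 0 0 0 0;.03 0 0 0 0' 60|egrep 'pos|force|wid'
python3 -m creep '.03 0 0 -.015 0;.03 0 0 -.03 0;.03 0 0 -.04 0;.03 0 0 -.04 0;.03 0 0 -.04 0'|egrep 'force|wid'
python3 -m creep '.03 0 0 -.04 .12;.03 0 0 -.03 .12;.03 0 0 0 0;.03 0 0 0 0;.03 0 0 0 0'|egrep 'force|wid'
python3 go.py .5358 .2269 .25 1.626
```

```text
position: [0.5038, -0.4376, 0.0069]
ft_force: [0.3, -0.0, -0.3]
grasp_force: 0.0
position: [0.5046, -0.4384, 0.0087]
ft_force: [0.1, -0.0, 5.6]
width: 0.0335
grasp_force: 59.4
ft_force: [0.2, -0.9, -0.6]
width: 0.0335
grasp_force: 60.0
ft_force: [-0.0, 0.3, -1.7]
width: 0.0337
grasp_force: 60.0
pos [ 0.503  -0.4369  0.2417] d(mm) [-72.9 660.6  -9. ] rows 15.9 turn 0.005 rows 0.0 j7 2.05 t 38.1
```

```bash
python3 -m creep '.03 -.0043 .0389 -.001 0;.03 -.0043 .0389 -.001 0;.03 -.0043 .0389 -.001 0;.03 -.0043 .0389 -.001 0;.03 -.0043 .0389 -.001 0'|egrep 'force|wid'
python3 -m creep '.03 -.0043 .0389 -.001 0;.03 -.0043 .0389 -.001 0;.03 -.0043 .0389 -.001 0;.03 -.0043 .0389 -.001 0;.03 -.0043 .0389 -.001 0'|egrep 'force|wid'
python3 -m creep '.03 -.0043 .0389 0 0;.03 -.0043 .0389 0 0;.03 -.0043 .0389 0 0;.03 -.0043 .0389 0 0;.03 -.0043 .0389 0 0'|egrep 'force|wid'
python3 -m creep '.03 -.0043 .0389 0 0;.03 -.0043 .0389 0 0;.03 0 0 0 0;.03 0 0 0 0;.03 0 0 0 0'|egrep 'force|wid'
python3 go.py .5358 .2269 .130 1.626
```

```text
ft_force: [1.3, 0.6, -0.6]
width: 0.0337
grasp_force: 60.0
ft_force: [1.4, 0.1, -0.4]
width: 0.0334
grasp_force: 60.0
ft_force: [0.6, 0.1, -0.8]
width: 0.0337
grasp_force: 60.0
ft_force: [0.0, -0.5, -0.9]
width: 0.0335
grasp_force: 60.1
pos [0.5366 0.2262 0.2491] d(mm) [  0.2   1.1 119.1] rows 2.9 turn 0.005 rows 0.0 j7 0.9 t 39.8
```

```bash
python3 -m creep '.03 0 .001 .04 0;.03 0 0 .04 0;.03 0 0 .025 0;.03 0 0 0.007 0;.03 0 0 0 0'|egrep 'pos|force'
python3 -m creep '.03 0 0 0 0;.03 0 0 .004 0;.03 0 0 0 0;.03 0 0 0 0'|egrep 'pos|force'
```

```text
position: [0.5361, 0.2254, 0.1365]
ft_force: [-0.4, 0.4, -0.5]
grasp_force: 60.1
position: [0.538, 0.2282, 0.136]
ft_force: [0.0, -0.3, -0.8]
grasp_force: 60.1
```

```bash
python3 -m creep '.03 .001 -.001 .006 0;.03 0 0 0 0;.03 0 0 0 0'|egrep 'pos|force'
python3 -m creep '.03 0 0 .002 0;.03 0 0 0 0;.03 0 0 0 0'|egrep 'pos|force'
```

```text
position: [0.5363, 0.2269, 0.1287]
ft_force: [0.5, 0.5, -1.0]
grasp_force: 60.1
position: [0.5363, 0.2269, 0.1285]
ft_force: [-2.8, -1.5, 13.2]
grasp_force: 61.7
```

```bash
python3 -m creep '.065 0 0 -.001 0;.065 0 0 0 0;.065 0 0 0 0;.065 0 0 -.025 0;.03 0 0 -.025 0' |egrep 'pos|force|wid'
python3 -m creep '0 .033 0 0 0;0 .033 0 0 0;0 0 0 0 0;0 0 0 .025 0;0 0 0 .025 0' |egrep 'pos|force|wid'
python3 -m creep '0 0 0 0 0;0 0 0 0 0' |egrep 'pos|wid'
```

```text
position: [0.5352, 0.2265, 0.1767]
ft_force: [0.3, 0.5, 0.1]
width: 0.0547
grasp_force: 0.0
position: [0.4714, 0.2237, 0.1285]
ft_force: [1.0, -0.1, 0.1]
width: -0.0002
grasp_force: 0.0
position: [0.4696, 0.2227, 0.127]
width: -0.0002
```

```bash
python3 -m creep '0 0 0 0 0;0 -.02 0 0 0;0 -.015 0 0 0;0 -.015 0 0 0;0 -.015 0 0 0' |egrep 'pos|force'
python3 -m creep '0 -.012 0 0 0;0 -.008 0 0 0;0 -.006 0 0 0;0 -.003 0 0 0;0 0 0 0 0' |egrep 'pos|force'
python3 -m creep '0 .03 0 0 0;0 .03 0 -.03 0;0 0 0 -.03 0;0 0 0 -.04 0; 0 0 0 -.03 0' >/dev/null
python3 -m creep '0 .02 .04 0 0;0 0 .04 0 0;0 0 .04 0 0;0 0 0 0 0; 0 0 0 0 0' >/dev/null
python3 tags.py
python3 - <<'E'
from h import *
c=capture("scene");t=capture("top")
a=cv2.resize(c["color"][140:260,220:340],(266,266),interpolation=3);b=cv2.resize(t["color"][110:290,170:290],(266,400),interpolation=3);d=cv2.resize(t["color"][190:280,365:430],(266,368),interpolation=3);e=cv2.resize(c["color"][262:330,364:432],(266,266),interpolation=3)
im=np.zeros((540,798,3),np.uint8);im[:266,:266]=a;im[:400,266:532]=b;im[:368,532:]=d;im[270:536,:266]=e
cv2.imwrite("pics/l4.png",im)
E
```

```text
position: [0.5367, 0.2274, 0.1294]
ft_force: [-0.4, 0.1, 0.8]
grasp_force: 0.3
position: [0.5652, 0.2289, 0.1284]
ft_force: [0.9, 0.1, 1.2]
grasp_force: 0.0
top [670.  442.6] [70.5 65.8] width-dir yaw 2.697
scene [701.6 609.1] [ 38.9 126.5] width-dir yaw 1.254
scene [490.7 197.5] [ 79.2 158.2] width-dir yaw 0.75
scene [ 650.7 -440.8] [35.6 79.9] width-dir yaw 0.136
```

View pics/l4.png

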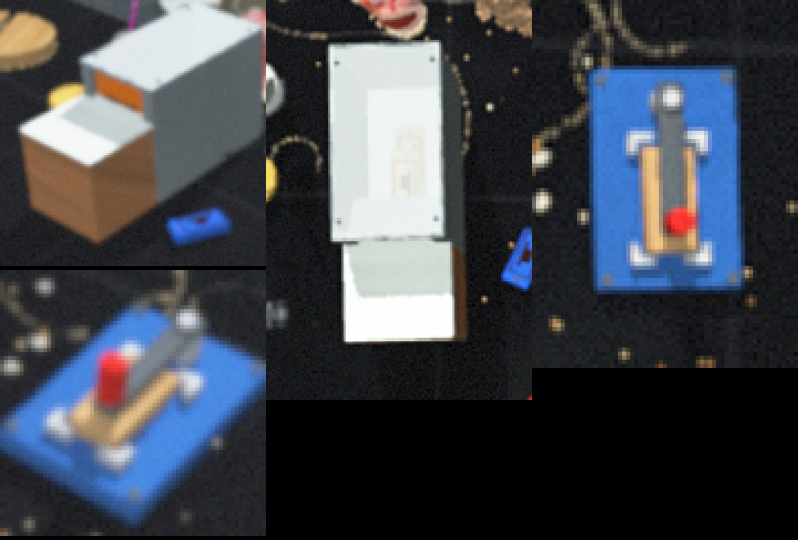

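Three burned tags are visible inside the box, stacked near (405,165), the flap is shut and the ledge is clear. The blank is in the nest with the lever shut and the knob at (680,222). No burned tags remain on the table, so I'll hand the job in.

```bash
python3 -c "from rig import *;print(get_state()['t']);print(close_job())"
```

```text
43.9
the job is handed in; nothing more can be done
None
```

The job is done and handed in at about 44 s: the blank is in the nest under the fully shut lever, all three finished tags (one from the jig, two from the table) are inside the box with the flap shut, and I never touched the sanding block or the tin.

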